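Clear the offcut and hold the board down with the jig's lever

TASK

Someone has left an offcut of wood lying across the board in the hold-down jig, under the lever's foot: lift it out and lay it flat in the empty shallow tray. Then, with the fingers on the lever's grip pad, press the sprung lever down until its rubber foot bears on the board and the lever lies level (the foot's spring about half pressed in, not bottomed out), and finish while still holding it there. Do not shift the board in the jig or disturb the other things on the bench.

Things in the scene. Friction and masses are not known exactly. Their poses are not given: they have to be found in the camera images.
- jig: Fixed wooden hold-down jig. Origin on the bench, below where the foot comes down; x points to the lever's pivot (away from the robot at yaw 0), z up. Base plate x -80 to +170, y +-130, 18 mm thick. Fence along y: front face x = +48, top z = 48 mm. Two steel cheeks (y +-26, top z = 108 mm) carry the pivot at x = 130, y = 0, z = 85 mm; the lever runs from there to -x over fence and board.
- hold_lever (a joint): Angle of the sprung lever, a steel bar 24 mm wide, 14 thick, 280 long. 0 = raised at rest (sloping up 0.35 rad towards its free end), grows as pressed, 0.35 = level, stop 0.45. Springs back up when let go. Push on the pad: 2 to 5 N on the way down, about 6 N as the foot meets the board (0.30), 11 to 15 N when level, 20 to 25 N as the foot bottoms out (0.40).
- lever_pad (a point): Centre of the top face of the black rubber grip pad at the lever's free end: 60 mm along the lever x 44 across x 14 thick. 250 mm from the pivot, 15 mm above the bar's axis: when the lever is level it is at x = -120, y = 0, z = 100 mm in the jig's frame; raised it is about 85 mm higher and 20 mm nearer the pivot. Its z axis is the pad's normal.
- foot (a joint): How far (m) the round rubber foot (28 mm across) is pushed up into its sleeve under the lever against its spring: 0 = fully out, 0.006 = half (this is the case when the lever is level with the foot on the board), 0.012 = bottomed out. The spring takes about 4 N to start and 16 N at half.
- foot_pad: The round rubber foot itself, 28 mm across, 8 mm thick. Origin at the centre of its underside, 130 mm from the pivot along the lever; about 42 mm above the board, over jig x = -10 mm, when the lever is raised; over x = 0 when level.
- board: Loose planed board 92 (x) x 260 (y) x 20 mm, 0.35 kg, lying on the jig's base plate against the fence, along the jig's y. Origin at the centre of its underside, which is 18 mm above the bench; its top is 38 mm above the bench.
- offcut: Loose pale strip of wood 40 (x) x 200 (y, its length) x 18 mm (z), about 0.09 kg, lying flat on the board roughly along it, under the raised lever and sticking out on both sides of it. Origin at the centre of its underside (38 mm above the bench at the start).
- offcut_centre (a point): The middle of the offcut (9 mm above its underside).
- tray: Fixed, empty, shallow grey plastic tray without dividers, 250 (x) x 150 (y) x 35 mm outside, walls and floor 4 mm thick. Origin at the centre of its underside. It stands to the left or the right of the jig; a divided organiser box (220 x 140 x 45 mm, with small stuff) stands on the other side.
- jar: Bystander: small glass jar, 56 mm across, 62 mm high, beside the lever's free end; origin at the centre of its underside.
- tape: Bystander: yellow tape measure 66 x 34 x 60 mm beside the lever's free end; origin at the centre of its underside.
- setup_block: Bystander: steel block 50 x 25 x 25 mm on the jig's base plate behind the fence; origin at the centre of its underside.
- glue: Bystander: glue bottle 60 mm across, 170 mm high; origin at the centre of its underside.
- hammer: Bystander: hammer lying at the far right, about 0.3 m long; origin under the middle of its length.

How it is judged:
By the outcome, as a careful person would: the job done as asked, in the order asked, and still so for the second after the job is handed in, while the arm keeps its last pose, push and grip.
It also fails if it takes over 53 s, if anything falls off the work surface, if the arm or the gripper's body presses on something with over 40 N, if the wrist force passes 120 N, or if a joint passes its speed limit or range.

ROBOT

A 6-joint arm with a two-finger parallel gripper is mounted at the origin on the work surface. World frame = base frame: x ahead of the robot, y to its left, z up, the work surface at z = 0. Lengths are in mm, angles in degrees, forces in N, time in s.
With the tool pointing down it reaches from about 300 to 850 mm from the base axis. Payload 4.2 kg.
Tool frame: the origin (TCP) lies midway between the tips of the shut fingers; the grasp point (between the pads) lies 19 mm behind it; z points along the fingers, y is the line along which they close (so a half turn about z gives the same grasp; the last joint's range is limited). The gripper opens to 91 mm and grips with 3 to 60 N. Pads are 32 mm wide; open, the fingers measure 118 mm over their backs; the gripper's body (76 mm by 178 mm) begins 60 mm behind the grasp point.
Start: joints at [64.687, 18.312, 89.639, -0, 72.044, -1.146], TCP at [235.411, 524.619, 213.976] pointing down, gripper open.
Joint ranges: [-177.97, 177.97], [-48.28, 115.42], [12.27, 149.76], [-77.06, 257.06], [2.81, 150.46], [-146.56, 146.56]. Speed limits (degrees/s): [147.25, 147.25, 180, 180, 180, 180].

INTERFACE

Orientations are given as [roll, pitch, yaw] about the fixed x, y, z axes, in that order (R = Rz(yaw) Ry(pitch) Rx(roll)).
In Python, from workcell import state, grab_frame, camera_model, workorder gives the robot as it stands.
- The arm moves only by the tool carry_out, never from a script. Its argument "commands" is a list of rows, each a list of 7 numbers: the turn, a rotation vector about the tool's x, y, z in degrees, then the shift along the tool's x, y, z in mm, then the opening, from -1 (shut) to 1 (fully open). In form: [[ax, ay, az, dx, dy, dz, hand], ...]. A call has 1 to 20 rows; each row is the pose to reach, as a shift and turn from the pose commanded when the call began, along the tool's axes at that moment; what a row does not reach only later rows make up. A row lasts 1/10 s, in which the tool goes at most 50 mm and 8.59 degrees, less where a joint would pass 70% of its speed; a pose out of reach is approached as far as the arm can. A call with a gripper value outside its range is refused whole. The fingers move at their own pace and stop on an object; "force" is the grip in N (left out, the last holds). Time passes only in rows, so rows that repeat a pose let the fingers close. It gives the time, the measured TCP pose, the force, the opening and the grip force at its end, in the units of the state.
- state(): the state, without advancing time (a new reading comes with each control period).
- grab_frame(name): name is "scene" or "top" or "wrist"; returns the picture (480x640x3 uint8, red, green, blue); there is no depth.
- camera_model(name): a dict with "fx", "fy", "cx", "cy" (pixels), "dist" ([k1, k2, p1, p2, k3] as OpenCV has them; the pictures are not rectified), "origin" and "rotation" of the camera in the world; the wrist camera has in their place "mount" (4x4, takes a point from camera to tool coordinates, whose origin is the TCP and whose axes are the flange's). Camera axes: x right, y up, looking along -z (the intrinsics and any distortion apply to the point x, -y, -z); pixel columns grow to the right and rows downward; lengths in mm; the calibration is good to about 2 mm. A picture is of the moment at which its call begins: read the wrist's pose just before it. camera_model takes no time and is no camera call.
- workorder.job_done(): hands the job in; it is judged then, once.
The state is a dict: "time_s": time; "qpos": joint angles; "qvel": joint speeds; "effort": joint torques, N m; "ee_pos": TCP position; "ee_rot": TCP orientation; "force": force on the tool from outside, world axes, zero at the start; "torque": the same for the moment, N m; "gripper_width": finger opening in mm; "gripper_force": force on a finger pad.
Only numpy, scipy, OpenCV 4.12 (cv2) and the standard library are available. Lean on these libraries where they do the work, as an engineer would, in place of code of your own. Each camera call takes 0.05 s, during which the arm holds its last target. There are 200 camera calls.

## Working session

There is one attempt and no reset: what is moved stays moved. The work goes in short steps, Python scripts to look and compute and a tool call to move; the robot and the scene stay as the last step left them, time stands still between calls to the robot, and variables do not carry over. Pictures are saved under pics/ and viewed, at most 10 in all, crops included, and the job is handed in when it is done.

Besides the shell and the picture viewer there is one more tool, called after "Emit:" as a command line: name --pt "numbers of a row" for each row, then --argument value for the rest. carry_out: Moves the arm, as the interface text tells. Its arguments: {"type":"object","properties":{"commands":{"type":"array"},"force":{"type":"number"}},"required":["commands"]}

```bash
ls; mkdir -p pics; python3 - <<'E'
from workcell import state, grab_frame, camera_model
import cv2,numpy as np
s=state();print(s)
for n in ("top","scene"):
    m=camera_model(n);print(n,m)
    cv2.imwrite(f"pics/{n}0.png",grab_frame(n)[:,:,::-1])
print(camera_model("wrist"))
E
```

```text
pics
{'time_s': 0.0, 'qpos': array([ 6.46868824e+01,  1.83526500e+01,  8.97068634e+01, -2.87654099e-04,
        7.20433699e+01, -1.14730803e+00]), 'qvel': array([-0.10191371, -0.00735355,  0.0252218 , -0.05494594,  0.05472924,
        0.01968356]), 'effort': array([-2.11393060e-03, -4.12464988e+01, -2.31969255e+01,  7.28044426e-02,
        4.54474089e-02, -1.46208849e-04]), 'ee_pos': array([235.18972854, 524.14578947, 213.10706793]), 'ee_rot': array([-1.79897132e+02, -1.78659842e-03,  1.55834278e+02]), 'force': array([ 0.46993115, -0.19254073, -0.31458789]), 'torque': array([ 0.05089983, -0.04024171,  0.00514692]), 'gripper_force': 0.0, 'gripper_width': 91.19641685603256}
top {'fx': 455.16616705886963, 'fy': 455.16616705886963, 'cx': 313.881248445119, 'cy': 234.07603648728335, 'dist': array([-0.07016182,  0.        ,  0.        ,  0.        ,  0.        ]), 'origin': array([ 447.38938186,   16.45388658, 1037.08820599]), 'rotation': array([  7.41257811,   1.44070794, -91.53800441])}
scene {'fx': 473.5080948881987, 'fy': 473.5080948881987, 'cx': 318.72773998210806, 'cy': 240.96224838700758, 'dist': array([-0.07879376,  0.        ,  0.        ,  0.        ,  0.        ]), 'origin': array([ 879.87480435, -404.99819926,  884.63060273]), 'rotation': array([35.03864164,  0.6055712 , 35.08544603])}
{'fx': 364.2478432006988, 'fy': 364.2478432006988, 'cx': 319.1977088626079, 'cy': 239.58239905842856, 'dist': array([-0.07523741,  0.        ,  0.        ,  0.        ,  0.        ]), 'mount': array([[ 4.39693926e-04,  9.59958978e-01,  2.80140264e-01,
         7.87593906e+01],
       [ 9.99999484e-01, -1.65646336e-04, -1.00192671e-03,
        -6.08837671e-01],
       [-9.15404328e-04,  2.80140560e-01, -9.59958556e-01,
        -1.69103430e+02],
       [ 0.00000000e+00,  0.00000000e+00,  0.00000000e+00,
         1.00000000e+00]])}
```

View pics/top0.png

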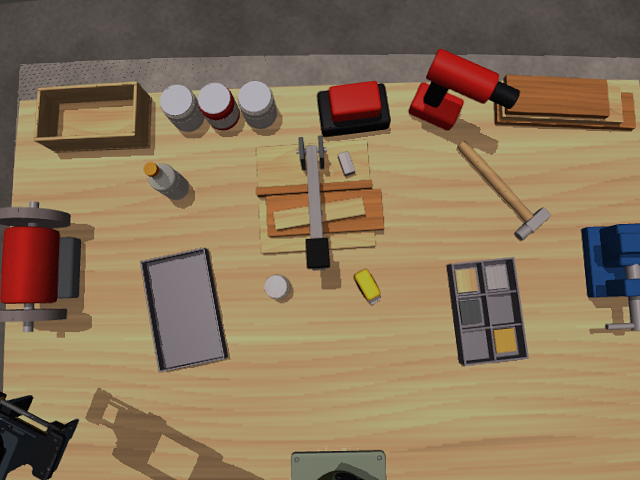

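View pics/scene0.png

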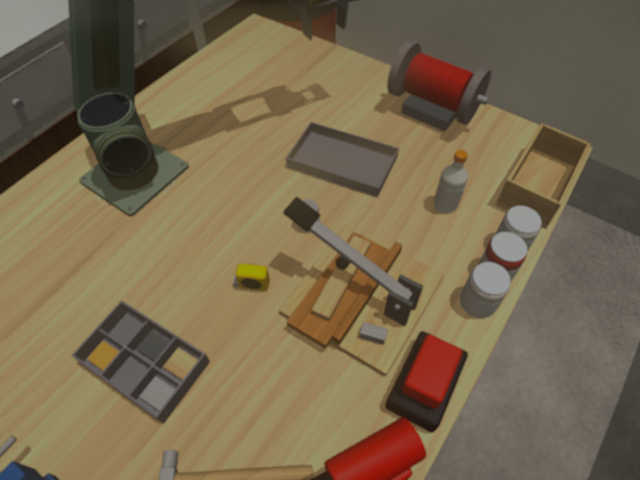

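Top view: the offcut runs from about (275,219) to (365,207). The lever pad is at (317,253), the cheeks at (312,152), and the empty tray has corners at (142,262), (207,249), (228,357) and (160,370). The jar is at (277,287), the tape at (367,286), and the organiser is on the right.

```bash
cat > h.py <<'E'
import numpy as np, cv2
from scipy.spatial.transform import Rotation as R
from workcell import state, grab_frame, camera_model
def cam(n,s=None):
    m=camera_model(n);K=np.array([[m['fx'],0,m['cx']],[0,m['fy'],m['cy']],[0,0,1]])
    if n=='wrist':
        T=m['mount'];Rt=R.from_euler('xyz',s['ee_rot'],degrees=True).as_matrix()
        return K,m['dist'],Rt@T[:3,3]+s['ee_pos'],Rt@T[:3,:3]
    return K,m['dist'],m['origin'],R.from_euler('xyz',m['rotation'],degrees=True).as_matrix()
def rays(n,px,s=None):
    K,d,o,M=cam(n,s)
    u=cv2.undistortPoints(np.float64(px).reshape(-1,1,2),K,d)[:,0]
    return o,np.c_[u[:,0],-u[:,1],-np.ones(len(u))]@M.T
def plane(n,px,z,s=None):
    o,r=rays(n,px,s);return o+r*((z-o[2])/r[:,2:])
def proj(n,P,s=None):
    K,d,o,M=cam(n,s);p=(np.atleast_2d(P)-o)@M;p=p*[1,-1,-1]
    return cv2.projectPoints(p,np.zeros(3),np.zeros(3),K,d)[0][:,0]
def tri(a,pa,b,pb):
    o1,r1=rays(a,[pa]);o2,r2=rays(b,[pb]);r1,r2=r1[0],r2[0]
    t=np.linalg.lstsq(np.c_[r1,-r2],o2-o1,rcond=None)[0]
    p,q=o1+t[0]*r1,o2+t[1]*r2
    return (p+q)/2,np.linalg.norm(p-q)
E
python3 - <<'E'
from h import *
im=cv2.imread('pics/top0.png')
c=im[130:310,230:420];cv2.imwrite('pics/top_crop.png',cv2.resize(c,(760,720//1))[:600])
print('tray rim',plane('top',[(142,262),(207,249),(228,357),(160,370)],35).round(0).tolist())
print('offcut ends top',plane('top',[(275,219),(365,207)],56).round(0).tolist())
print('pad',tri('top',(317,253),'scene',(302,213)))
print('jar,tape',plane('top',[(277,287),(367,286)],61).round(0).tolist())
hsv=cv2.cvtColor(im,cv2.COLOR_BGR2HSV)
for p in [(292,216),(345,209),(275,231),(280,203),(262,165),(300,230)]: print(p,hsv[p[1],p[0]])
E
```

```text
tray rim [[527.0, 426.0, 35.0], [552.0, 278.0, 35.0], [315.0, 232.0, 35.0], [289.0, 383.0, 35.0]]
offcut ends top [[612.0, 122.0, 56.0], [632.0, -76.0, 56.0]]
pad (array([524.28570499,  30.89850484, 177.28226033]), np.float64(2.2021892631115745))
jar,tape [[463.0, 120.0, 61.0], [460.0, -73.0, 61.0]]
(292, 216) [ 20 106 176]
(345, 209) [ 21 104 176]
(275, 231) [ 13 168 155]
(280, 203) [ 13 168 165]
(262, 165) [ 17 116 176]
(300, 230) [ 13 168 158]
```

View pics/top_crop.png

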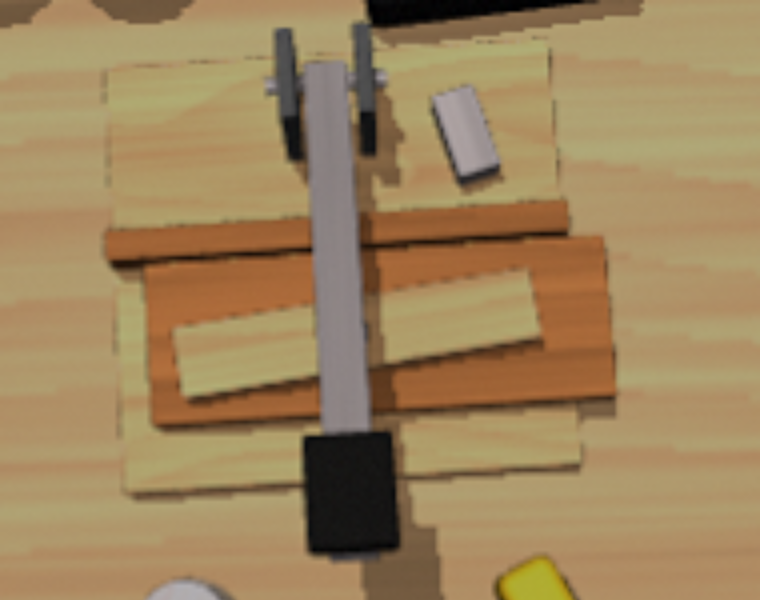

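Enlarged crop (4x, offset 230,130):
- Offcut top corners: (172,328), (528,268), (542,335), (187,398).
- Base corners: (105,70), (550,45), (580,468), (125,495).
- Pad edges: x 304–398, y 435–552.
- Fence front edge: from (112,264) to (567,233).

```bash
python3 - <<'E'
from h import *
f=lambda l:np.array(l)/4.+[230,130]-0.4
ang=lambda a,b:np.degrees(np.arctan2(*(b-a)[1::-1]))
o=plane('top',f([(172,328),(528,268),(542,335),(187,398)]),56)
print('offcut',o[:,:2].round(0).tolist(),o.mean(0).round(1),'long ang',ang(o[1],o[0]),ang(o[2],o[3]),np.linalg.norm(o[0]-o[1]),np.linalg.norm(o[0]-o[3]))
b=plane('top',f([(105,70),(550,45),(580,465),(125,492)]),18)
print('base',b[:,:2].round(0).tolist(),b.mean(0),ang(b[3],b[0]),ang(b[2],b[1]),ang(b[1],b[0])-90)
print('sizes',np.linalg.norm(b[0]-b[1]),np.linalg.norm(b[1]-b[2]))
c=b.mean(0)[:2];y=np.radians(np.mean([ang(b[3],b[0]),ang(b[2],b[1]),ang(b[1],b[0])-90]));ex=np.array([np.cos(y),np.sin(y)])
org=c-45*ex;print('jig origin',org,np.degrees(y))
pads=plane('top',f([(304,438),(390,433),(398,548),(312,552)]),182);print('pad',pads.round(0).tolist(),pads.mean(0),'expected',org-100*ex)
fe=plane('top',f([(106,232),(567,202)]),48);print('fence back? jig x',(fe[:,:2]-org)@ex)
fe=plane('top',f([(112,262),(567,232)]),48);print('fence front jig x',(fe[:,:2]-org)@ex)
P=plane('top',f([(276,85),(375,78)]),85);print('pivot',P.round(0).tolist(),org+130*ex)
print('glue',tri('top',(151,169),'scene',(461,156)))
o,s=o.mean(0),state();print('offcut in jig',(o[:2]-org)@ex)
# scene cross-check
def P3(x,y,z): return [*(org+x*ex+y*np.array([-ex[1],ex[0]])),z]
print(proj('scene',[P3(-101,0,184),P3(-80,-130,18),P3(170,-130,18),o]).round(0))
E
```

```text
offcut [[628.0, 127.0], [655.0, -69.0], [618.0, -75.0], [589.0, 119.0]] [622.7  25.4  56. ] long ang 97.91933750960469 98.42420218579488 198.10005477352115 39.786910297214774
base [[789.0, 168.0], [795.0, -91.0], [550.0, -97.0], [542.0, 159.0]] [669.12448009  34.88746937  18.        ] 2.115339167760949 1.4486228188933834 1.3139572540929976
sizes 259.38501025656365 245.40278113096304
jig origin [624.14259912  33.6106045 ] 1.62597308024911
pad [[550.0, 51.0, 182.0], [551.0, 10.0, 182.0], [497.0, 8.0, 182.0], [496.0, 48.0, 182.0]] [523.56237975  29.39481881 182.        ] expected [524.18286361  30.77312702]
fence back? jig x [64.77388162 66.12134964]
fence front jig x [47.47294655 49.09227029]
pivot [[755.0, 65.0, 85.0], [757.0, 12.0, 85.0]] [754.09025527  37.29932524]
glue (array([704.89780282, 361.14647761, 161.35687159]), np.float64(1.675774451651845))
offcut in jig -1.716142327753215
[[301. 211.]
 [276. 308.]
 [384. 373.]
 [341. 273.]]
```

```bash
cat >> h.py <<'E'
def pose(yaw,lean=0,tip=0):  # tool down, yawed, then turned about own y (lean) and x (tip)
    return R.from_euler('z',yaw,degrees=True)*R.from_euler('x',180,degrees=True)*R.from_euler('y',lean,degrees=True)*R.from_euler('x',tip,degrees=True)
def rel(p0,r0,p1,r1):
    return np.r_[(r0.inv()*r1).as_rotvec(degrees=True), r0.inv().apply(np.array(p1)-p0)].round(1)
E
python3 - <<'E'
from h import *
p0,r0=[235.4,524.6,214.0],pose(155.83)
r1=pose(98.2,-15)
print(rel(p0,r0,[611.9,100.6,150],r1).tolist())
print('down',rel([611.9,100.6,150],r1,[611.9,100.6,46],r1).tolist())
E
```

```text
[7.5, -13.7, 57.3, -517.1, -232.7, 64.0]
down [0.0, 0.0, 0.0, 26.9, -0.0, 100.5]
```

Emit:
carry_out --pt "7.5 -13.7 57.3 -517 -232.7 64 0.45" --pt "7.5 -13.7 57.3 -517 -232.7 64 0.45" --pt "7.5 -13.7 57.3 -517 -232.7 64 0.45" --pt "7.5 -13.7 57.3 -517 -232.7 64 0.45" --pt "7.5 -13.7 57.3 -517 -232.7 64 0.45" --pt "7.5 -13.7 57.3 -517 -232.7 64 0.45" --pt "7.5 -13.7 57.3 -517 -232.7 64 0.45" --pt "7.5 -13.7 57.3 -517 -232.7 64 0.45" --pt "7.5 -13.7 57.3 -517 -232.7 64 0.45" --pt "7.5 -13.7 57.3 -517 -232.7 64 0.45" --pt "7.5 -13.7 57.3 -517 -232.7 64 0.45" --pt "7.5 -13.7 57.3 -517 -232.7 64 0.45" --pt "7.5 -13.7 57.3 -517 -232.7 64 0.45" --pt "7.5 -13.7 57.3 -517 -232.7 64 0.45" --pt "7.5 -13.7 57.3 -517 -232.7 64 0.45" --pt "7.5 -13.7 57.3 -517 -232.7 64 0.45" --pt "7.5 -13.7 57.3 -517 -232.7 64 0.45" --pt "7.5 -13.7 57.3 -517 -232.7 64 0.45"

```text
time_s: 1.9
ee_pos: [611.5, 101.4, 150.2]
ee_rot: [179.9, 15.0, 98.3]
force: [-0.2, -0.2, -0.8]
gripper_width: 66.0
gripper_force: 0.0
```

```bash
python3 - <<'E'
from h import *
s=state();im=grab_frame('wrist');cv2.imwrite('pics/w1.png',im[:,:,::-1])
c=np.array([622.7,25.4,56]);d=np.array([np.cos(np.radians(98.2)),np.sin(np.radians(98.2)),0]);n=np.array([d[1],-d[0],0])
for a in (100,40):
  for b in (20,-20): print(a,b,proj('wrist',c+a*d+b*n,s).round(0))
E
```

```text
100 20 [[348. 182.]]
100 -20 [[290. 182.]]
40 20 [[344. 254.]]
40 -20 [[293. 254.]]
```

View pics/w1.png

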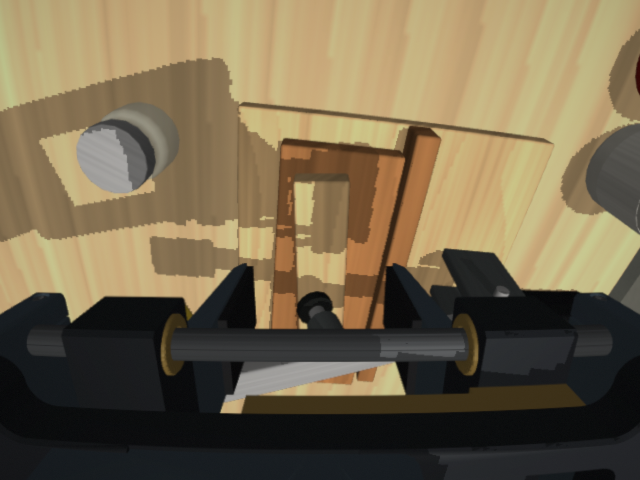

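The wrist view shows the offcut's end at columns 295–348, row 178. That is within 2 mm of the prediction and centred between the fingers, with the foot beyond at (315,305). Going down.

Emit:
carry_out --pt "0 0 0 8 0 30 0.45" --pt "0 0 0 16 0 60 0.45" --pt "0 0 0 21 0 80 0.45" --pt "0 0 0 24 0 90 0.45" --pt "0 0 0 27 0 101 0.45" --pt "0 0 0 27 0 101 0.45" --pt "0 0 0 27 0 101 0.45" --force 35

```text
time_s: 2.65
ee_pos: [612.5, 100.8, 46.1]
ee_rot: [179.9, 15.0, 98.2]
force: [0.6, -0.2, -0.1]
gripper_width: 66.3
gripper_force: 0.0
```

Emit:
carry_out --pt "0 0 0 0 0 0 -0.2" --pt "0 0 0 0 0 0 -0.4" --pt "0 0 0 0 0 0 -0.4" --pt "0 0 0 0 0 0 -0.4" --pt "0 0 0 0 0 0 -0.4" --pt "0 0 0 0 0 0 -0.4" --force 35

```text
time_s: 3.25
ee_pos: [612.2, 100.7, 45.9]
ee_rot: [179.9, 15.0, 98.2]
force: [0.0, -0.2, 3.0]
gripper_width: 39.6
gripper_force: 35.0
```

Emit:
carry_out --pt "0 0 0 -1.3 0 -5 -0.4" --pt "0 0 0 -2.6 0 -9.7 -0.4" --pt "0 0 0 -2.6 0 -9.7 -0.4" --pt "0 0 0 12 0 -13.6 -0.4" --pt "0 0 0 36 0 -20 -0.4" --pt "0 0 0 64 0 -27.6 -0.4" --pt "0 0 0 93 0 -35.3 -0.4" --pt "0 0 0 113 0 -40.8 -0.4" --pt "0 0 0 145 -25 -49.4 -0.4" --pt "0 0 0 174 -51.5 -57 -0.4" --pt "0 0 0 174 -51.5 -57 -0.4" --pt "0 0 0 148 -51.5 -154 -0.4" --pt "0 0 0 148 -51.5 -154 -0.4" --pt "0 0 0 148 -51.5 -154 -0.4"

```text
time_s: 4.65
ee_pos: [538.4, 276.9, 163.0]
ee_rot: [179.2, 14.7, 98.0]
force: [0.6, 0.8, -0.8]
gripper_width: 39.7
gripper_force: 35.0
```

```bash
python3 - <<'E'
from h import *
s=state();print(s['ee_pos'],s['ee_rot'],s['gripper_width'],s['qpos'])
im=grab_frame('scene')[:,:,::-1];cv2.imwrite('pics/s1.png',im)
# tray
t0=cv2.imread('pics/top0.png')
rim=plane('top',[(142,262),(207,249),(228,357),(160,370)],35);c=rim.mean(0)
u=(rim[0]+rim[1]-rim[2]-rim[3]);ty=np.degrees(np.arctan2(u[1],u[0]));print('tray',c,ty)
ut=np.array([np.cos(np.radians(ty)),np.sin(np.radians(ty)),0])
E
```

```text
[538.38954407 276.85578395 163.04709785] [179.17239832  14.65245712  98.03240643] 39.71687848015409 [ 33.58520292  25.96906854  86.79462005 -14.15921573  73.39790529
  30.24396772]
tray [420.67111783 329.60912711  35.        ] 10.66143666970071
```

View pics/s1.png

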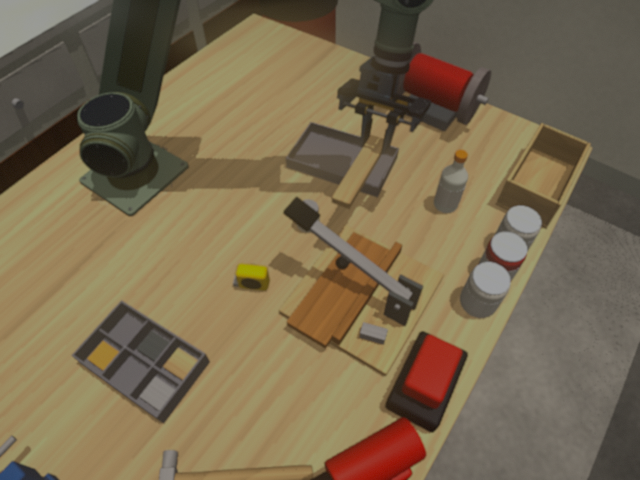

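The scene view shows the offcut clear of the jig and held level, with its near end at (350,195). The board, jar and tape have not moved. Next is the tray.

```bash
python3 - <<'E'
from h import *
r1=pose(98.2,-15);p=np.array([235.4,524.6,214.0])+pose(155.83).apply([-517,-232.7,64])
p=p+r1.apply([27,0,101])+r1.apply([148,-51.5,-154]);print('cmd',p)
u=np.array([np.cos(np.radians(10.66)),np.sin(np.radians(10.66))])
t=np.array([420.7,329.6])-75*u;r2=pose(190.66,-15)
print(rel(p,r1,[*t,110],r2).tolist(),t)
for z in(30,12.5):print('down',rel([*t,110],r2,[*t,z],r2).tolist())
E
```

```text
cmd [534.7595137  274.15706425 155.9007359 ]
[-23.9, 0.0, -89.3, 77.5, -179.9, 26.8] [346.99433674 315.72645672]
down [0.0, 0.0, 0.0, 20.7, -0.0, 77.3]
down [0.0, 0.0, 0.0, 25.2, -0.0, 94.2]
```

Emit:
carry_out --pt "-23.9 0 -89.3 77.5 -179.9 26.8 -0.4" --pt "-23.9 0 -89.3 77.5 -179.9 26.8 -0.4" --pt "-23.9 0 -89.3 77.5 -179.9 26.8 -0.4" --pt "-23.9 0 -89.3 77.5 -179.9 26.8 -0.4" --pt "-23.9 0 -89.3 77.5 -179.9 26.8 -0.4" --pt "-23.9 0 -89.3 77.5 -179.9 26.8 -0.4" --pt "-23.9 0 -89.3 77.5 -179.9 26.8 -0.4" --pt "-23.9 0 -89.3 77.5 -179.9 26.8 -0.4" --pt "-23.9 0 -89.3 77.5 -179.9 26.8 -0.4" --pt "-23.9 0 -89.3 77.5 -179.9 26.8 -0.4" --pt "-23.9 0 -89.3 77.5 -179.9 26.8 -0.4" --pt "-23.9 0 -89.3 77.5 -179.9 26.8 -0.4" --pt "-23.9 0 -89.3 77.5 -179.9 26.8 -0.4" --pt "-23.9 0 -89.3 77.5 -179.9 26.8 -0.4" --pt "-23.9 0 -89.3 77.5 -179.9 26.8 -0.4" --pt "-23.9 0 -89.3 77.5 -179.9 26.8 -0.4" --pt "-23.9 0 -89.3 77.5 -179.9 26.8 -0.4"

```text
time_s: 6.4
ee_pos: [347.0, 316.0, 109.9]
ee_rot: [180.0, 15.0, -169.4]
force: [-0.7, -0.1, -1.2]
gripper_width: 39.5
gripper_force: 35.0
```

```bash
python3 - <<'E'
from h import *
s=state();print(s['ee_pos'],s['ee_rot'],s['gripper_width'])
a=grab_frame('top')[:,:,::-1];b=grab_frame('wrist')[:,:,::-1]
cv2.imwrite('pics/m1.png',np.hstack([cv2.resize(a[200:420,80:300],(400,400)),cv2.resize(b,(400,400))]))
E
```

```text
[347.03321434 315.9778176  109.86201299] [ 179.98426384   15.01340855 -169.37111761] 39.530298388229504
```

View pics/m1.png

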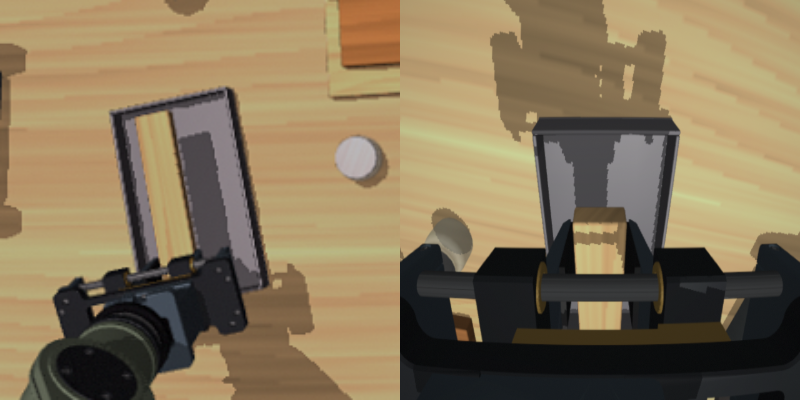

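The top view has the offcut parallel to the tray, and the wrist view has it centred between the tray walls (columns 540–675). Lowering it and letting go.

Emit:
carry_out --pt "0 0 0 8 0 30 -0.4" --pt "0 0 0 16 0 60 -0.4" --pt "0 0 0 21 0 78 -0.4" --pt "0 0 0 23.5 0 88 -0.4" --pt "0 0 0 25 0 93.5 -0.4" --pt "0 0 0 25.2 0 94.5 -0.4" --pt "0 0 0 25.2 0 94.5 -0.4" --pt "0 0 0 25.2 0 94.5 0" --pt "0 0 0 25.2 0 94.5 0.4" --pt "0 0 0 25.2 0 94.5 0.4" --pt "0 0 0 25.2 0 94.5 0.4" --pt "0 0 0 25.2 0 94.5 0.4"

```text
time_s: 7.7
ee_pos: [347.3, 315.9, 12.3]
ee_rot: [180.0, 15.0, -169.4]
force: [0.8, -0.0, -0.4]
gripper_width: 63.8
gripper_force: 0.0
```

```bash
cat >> h.py <<'E'
ORG=np.array([624.1,33.6]);YAW=1.63
def padpose(a,off=0): # lever angle a (0 raised), off mm along the normal
    f=.35-a;x=130-250*np.cos(f)+(15+off)*np.sin(f);z=85+250*np.sin(f)+(15+off)*np.cos(f)
    c,s=np.cos(np.radians(YAW)),np.sin(np.radians(YAW))
    return np.array([ORG[0]+c*x,ORG[1]+s*x,z]),pose(90+YAW,0,np.degrees(f))
E
python3 - <<'E'
from h import *
r2=pose(190.66,-15);p=np.array([347,315.7,110])+r2.apply([25.2,0,94.5])
print('up',rel(p,r2,p+[0,0,220],r2).tolist())
q,rq=padpose(0,25);print(q)
pu=p+[0,0,220]
print('above',rel(pu,r2,q,rq).tolist())
for a in(0,.05,.1,.15,.2,.25,.3,.35):print(a,rel(q,rq,*padpose(a)).tolist(),padpose(a)[0].round(1))
E
```

```text
up [0.0, 0.0, 0.0, -56.9, 0.0, -212.5]
[533.00960798  31.00788223 208.29936038]
above [27.7, 28.3, 96.0, -119.4, -314.2, 56.7]
0 [0.0, 0.0, 0.0, 0.0, -0.0, 25.0] [524.4  30.8 184.8]
0.05 [-2.9, 0.0, 0.0, 0.0, -0.4, 37.5] [519.7  30.6 173.2]
0.1 [-5.7, 0.0, 0.0, 0.0, -0.2, 50.0] [515.6  30.5 161.4]
0.15 [-8.6, 0.0, 0.0, -0.0, 0.6, 62.5] [512.1  30.4 149.4]
0.2 [-11.5, -0.0, -0.0, 0.0, 2.0, 75.0] [509.2  30.3 137.2]
0.25 [-14.3, 0.0, 0.0, 0.0, 4.1, 87.3] [506.9  30.3 124.9]
0.3 [-17.2, 0.0, 0.0, -0.0, 6.7, 99.6] [505.2  30.2 112.5]
0.35 [-20.1, 0.0, -0.0, -0.0, 10.0, 111.6] [504.1  30.2 100. ]
```

Emit:
carry_out --pt "0 0 0 -5 0 -19 0.4" --pt "0 0 0 -16 0 -58 0.4" --pt "0 0 0 -28 0 -106 0" --pt "0 0 0 -41 0 -154 -1" --pt "0 0 0 -57 0 -212.5 -1" --pt "0 0 0 -57 0 -212.5 -1" --pt "0 0 0 -57 0 -212.5 -1" --force 20

```text
time_s: 8.4
ee_pos: [347.9, 316.5, 234.2]
ee_rot: [179.8, 15.2, -169.4]
force: [0.0, 0.1, -0.7]
gripper_width: 27.4
gripper_force: 0.0
```

Emit:
carry_out --pt "27.7 28.3 96 -119.4 -314.2 56.7 -1" --pt "27.7 28.3 96 -119.4 -314.2 56.7 -1" --pt "27.7 28.3 96 -119.4 -314.2 56.7 -1" --pt "27.7 28.3 96 -119.4 -314.2 56.7 -1" --pt "27.7 28.3 96 -119.4 -314.2 56.7 -1" --pt "27.7 28.3 96 -119.4 -314.2 56.7 -1" --pt "27.7 28.3 96 -119.4 -314.2 56.7 -1" --pt "27.7 28.3 96 -119.4 -314.2 56.7 -1" --pt "27.7 28.3 96 -119.4 -314.2 56.7 -1" --pt "27.7 28.3 96 -119.4 -314.2 56.7 -1" --pt "27.7 28.3 96 -119.4 -314.2 56.7 -1" --pt "27.7 28.3 96 -119.4 -314.2 56.7 -1" --pt "27.7 28.3 96 -119.4 -314.2 56.7 -1" --pt "27.7 28.3 96 -119.4 -314.2 56.7 -1" --pt "27.7 28.3 96 -119.4 -314.2 56.7 -1" --pt "27.7 28.3 96 -119.4 -314.2 56.7 -1" --pt "27.7 28.3 96 -119.4 -314.2 56.7 -1" --pt "27.7 28.3 96 -119.4 -314.2 56.7 -1" --pt "27.7 28.3 96 -119.4 -314.2 56.7 -1"

```text
time_s: 10.3
ee_pos: [532.9, 31.1, 208.5]
ee_rot: [-160.0, 0.0, 91.7]
force: [-0.6, -0.4, -0.2]
gripper_width: 0.8
gripper_force: 0.0
```

```bash
python3 - <<'E'
from h import *
s=state();print(s['ee_pos'],s['ee_rot'],s['gripper_width'],s['force'])
a=grab_frame('top')[:,:,::-1];b=grab_frame('scene')[:,:,::-1]
cv2.imwrite('pics/m2.png',np.hstack([a[130:410,120:520],b[50:330,180:580]]))
E
```

```text
[532.9338178   31.14469631 208.47540742] [-1.60003534e+02  1.04623410e-02  9.16580067e+01] 0.8291181445106383 [-0.56472221 -0.3583309  -0.19401807]
```

View pics/m2.png

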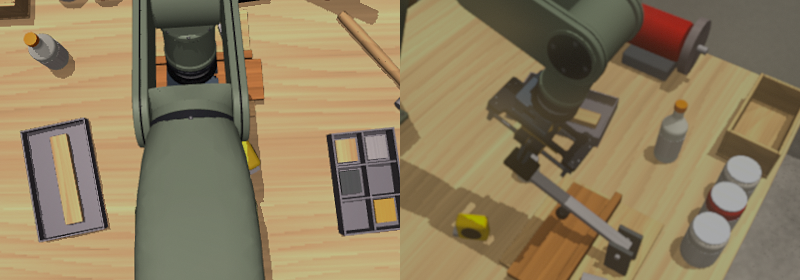

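The offcut lies flat in the middle of the tray (crop (65,178)), and the shut fingers are over the pad. Pressing along the lever's arc.

Emit:
carry_out --pt "0 0 0 0 0 12 -1" --pt "0 0 0 0 0 20 -1" --pt "0 0 0 0 0 25 -1" --pt "-1.4 0 0 0 -0.2 31 -1" --pt "-2.9 0 0 0 -0.4 37.5 -1" --pt "-4.3 0 0 0 -0.3 43.8 -1" --pt "-5.7 0 0 0 -0.2 50 -1" --pt "-7.2 0 0 0 0.2 56.3 -1" --pt "-8.6 0 0 0 0.6 62.5 -1" --pt "-8.6 0 0 0 0.6 62.5 -1" --pt "-8.6 0 0 0 0.6 62.5 -1"

```text
time_s: 11.5
ee_pos: [511.6, 30.3, 149.7]
ee_rot: [-168.5, 0.0, 91.6]
force: [-1.4, -0.8, 3.3]
gripper_width: 0.5
gripper_force: 1.6
```

```bash
python3 - <<'E'
from h import *
q=padpose(.15)
for a in(.175,.2,.225,.25,.275,.3,.32,.33,.34,.35,.36):print(a,rel(*q,*padpose(a)).tolist())
E
```

```text
0.175 [-1.4, 0.0, -0.0, 0.0, -0.3, 6.3]
0.2 [-2.9, -0.0, -0.0, 0.0, -0.4, 12.5]
0.225 [-4.3, -0.0, -0.0, 0.0, -0.4, 18.8]
0.25 [-5.7, -0.0, -0.0, 0.0, -0.2, 25.0]
0.275 [-7.2, -0.0, -0.0, 0.0, 0.1, 31.3]
0.3 [-8.6, 0.0, -0.0, 0.0, 0.6, 37.5]
0.32 [-9.7, 0.0, -0.0, 0.0, 1.1, 42.5]
0.33 [-10.3, 0.0, -0.0, -0.0, 1.4, 45.0]
0.34 [-10.9, 0.0, 0.0, -0.0, 1.7, 47.5]
0.35 [-11.5, 0.0, -0.0, 0.0, 2.0, 50.0]
0.36 [-12.0, 0.0, 0.0, 0.0, 2.4, 52.4]
```

Emit:
carry_out --pt "-1.4 0 0 0 -0.3 6.3 -1" --pt "-2.9 0 0 0 -0.4 12.5 -1" --pt "-4.3 0 0 0 -0.4 18.8 -1" --pt "-5.7 0 0 0 -0.2 25 -1" --pt "-7.2 0 0 0 0.1 31.3 -1" --pt "-8.6 0 0 0 0.6 37.5 -1" --pt "-9.1 0 0 0 0.8 40 -1" --pt "-9.7 0 0 0 1.1 42.5 -1" --pt "-10.3 0 0 0 1.4 45 -1" --pt "-10.3 0 0 0 1.4 45 -1" --pt "-10.3 0 0 0 1.4 45 -1" --pt "-10.3 0 0 0 1.4 45 -1"

```text
time_s: 12.7
ee_pos: [505.5, 30.2, 106.3]
ee_rot: [-179.0, 0.0, 91.6]
force: [-1.8, -1.0, 10.2]
gripper_width: 0.3
gripper_force: 4.8
```

Emit:
carry_out --pt "-0.4 0 0 0 0.2 2 -1" --pt "-0.8 0 0 0 0.4 4 -1" --pt "-1.1 0 0 0 0.6 5.5 -1" --pt "-1.1 0 0 0 0.6 6.4 -1" --pt "-1.1 0 0 0 0.6 6.4 -1" --pt "-1.1 0 0 0 0.6 6.4 -1" --pt "-1.1 0 0 0 0.6 6.4 -1"

```text
time_s: 13.4
ee_pos: [505.1, 30.1, 100.3]
ee_rot: [-180.0, 0.0, 91.6]
force: [-3.6, -0.0, 14.9]
gripper_width: 0.4
gripper_force: 7.3
```

```bash
python3 - <<'E'
from h import *
s=state();print(s['ee_pos'],s['ee_rot'],s['force'],s['time_s'])
b=grab_frame('scene')[:,:,::-1];cv2.imwrite('pics/s3.png',cv2.resize(b[120:420,200:500],(600,600),interpolation=cv2.INTER_CUBIC))
s=state();print(s['ee_pos'],s['force'])
c,si=np.cos(np.radians(YAW)),np.sin(np.radians(YAW))
W=lambda x,y,z:[ORG[0]+c*x-si*y,ORG[1]+si*x+c*y,z]
print(((proj('scene',[W(-80,-12,92),W(100,-12,92),W(-90,-22,100),W(-90,-22,86)])-[200,120])*2).round(0).tolist())
E
```

```text
[505.14096655  30.14490604 100.28175195] [-1.79953942e+02  1.66959277e-02  9.16324337e+01] [-3.62288869 -0.02009171 14.88826714] 13.4
[505.14720184  30.13928419 100.26789816] [-4.09682084 -0.74944177 14.13013205]
[[216.0, 255.0], [372.0, 340.0], [202.0, 253.0], [202.0, 261.0]]
```

View pics/s3.png

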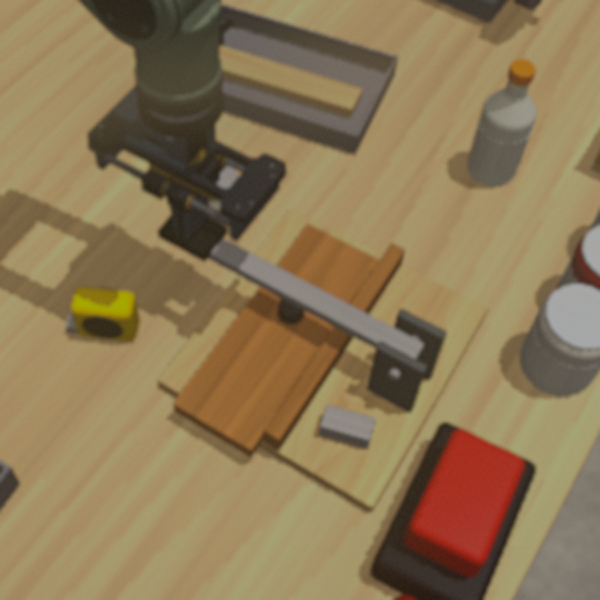

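The lever is level: measured z is 100.3 mm, the push is about 14 N, and the bar edge matches the level prediction. The foot is on the board and the board corners are where they were. Handing in.

```bash
python3 -c "
from workcell import workorder
print(workorder.job_done())"
```

```text
the job is handed in; nothing more can be done
None
```

The offcut lies flat in the tray and the job was handed in at about 13.5 s, with the fingers still holding the lever level on the board at about 14 N; no verdict was returned.

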